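# Pull the used solvent filter cartridge from its bayonet port

## Robot

A 6-joint arm with a two-finger parallel gripper is mounted at the origin on the work surface. World frame = base frame: x ahead of the robot, y to its left, z up, the work surface at z = 0. Lengths are in m, angles in rad, forces in N, time in s.
With the tool pointing down it reaches from about 0.35 to 0.95 m from the base axis. Payload 17.4 kg.
Tool frame: the origin (TCP) lies at the very end of the fingers, on their centre line; the grasp point (between the pads) lies 19 mm behind it (grip_point_offset is the distance from the TCP to the grasp point, in m); z points along the fingers, y is the line along which they close (so a half turn about z gives the same grasp; the last joint's range is limited). The gripper opens to 93 mm and grips with 3 to 60 N. Pads are 15 mm wide; open, the fingers measure 128 mm over their backs; the gripper's body (75 mm by 188 mm) begins 65 mm behind the grasp point.
Start: joints at [-1.36, 0.116, 1.442, -0, 1.584, -0.038], TCP at [0.166, -0.654, 0.219] pointing down, gripper open.
Joint ranges: [-2.83, 2.83], [-0.83, 2.19], [0.07, 2.5], [-1.14, 4.28], [0.01, 3], [-2.97, 2.97]. Speed limits (rad/s): [1.89, 1.89, 2.22, 3.14, 3.14, 3.14].

## Interface

Orientations are given as a unit quaternion [x, y, z, w].
In Python, from plant import get_state, capture, calibration, close_job, grip_point_offset gives the robot as it stands.
- The arm moves only by the tool jog_arm, never from a script. Its argument "steps" is a list of rows, each a list of 4 numbers: the shift along the tool's x, y, z in m, then the turn about the tool's z in degrees. A call has 1 to 5 rows; each row shifts and turns the commanded pose from where the row before left it, along the tool's axes as they then stand; what a row does not reach is not made up. A row lasts 1/12 s, in which the tool goes at most 41.7 mm and 7.16 degrees, less where a joint would pass 70% of its speed; a pose out of reach is approached as far as the arm can. A call is refused whole if a number of a shift passes 0.0417 or a number of a turn 7.16, either way. A call with a gripper value outside its range is refused whole. "claw" is the finger opening in m, from 0 to 0.093, set as the call begins (left out, the last holds). The fingers move at their own pace and stop on an object; "force" is the grip in N (left out, the last holds). Time passes only in rows, so rows that do not move let the fingers close. It gives the time, the measured TCP pose, the force, the opening and the grip force at its end, in the units of the state.
- get_state(): the state, without advancing time (a new reading comes with each control period).
- capture(name): name is "side" or "top"; returns the picture (384x512x3 uint8, red, green, blue); there is no depth.
- calibration(name): a dict with "fx", "fy", "cx", "cy" (pixels), "dist_coeffs" ([k1, k2, p1, p2, k3] as OpenCV has them; the pictures are not rectified), "xyz" and "rotation" of the camera in the world. Camera axes: x right, y down, z forward; pixel columns grow to the right and rows downward; lengths in m; the calibration is good to about 2 mm. A picture is of the moment at which its call begins. calibration takes no time and is no camera call.
- close_job(): hands the job in; it is judged then, once.
The state is a dict: "time": time; "joint_positions": joint angles; "joint_vel": joint speeds; "joint_efforts": joint torques, N m; "ee_pos": TCP position; "tool_rot": TCP orientation; "contact_force": force on the tool from outside, world axes, zero at the start; "ft_torque": the same for the moment, N m; "width": finger opening in m; "grasp_force": force on a finger pad.
Only numpy, scipy, OpenCV 4.12 (cv2) and the standard library are available. Lean on these libraries where they do the work, as an engineer would, in place of code of your own. Each camera call takes 0.05 s, during which the arm holds its last target. There are 200 camera calls.

## Task

Take the used filter cartridge out of the filter station: slide the red lock all the way back, away from the cartridge, turn the blue grip anticlockwise until it meets its stop with the pointer at the green mark, and lift the cartridge straight out. Then stand it upright on the floor of the aluminium tray, setting it down gently rather than dropping it, and leave the lock back. Do not knock over or shift the tray, bottle, jar or beaker.

Things in the scene. Friction and masses are not known exactly. Their poses are not given: they have to be found in the camera images.
- station: Ivory filter station, a fixed case 220 (x) x 240 (y) x 90 (z) mm; origin at the centre of its underside, on the bench. On its flat top (deck, z = 90 mm) are the bayonet port, the red lock slide, a small green screen and a keypad. A green mark lies at +x of the port, a small red one at -y of it.
- port (a point): Centre of the bayonet port's mouth on the deck, at (0, 50, 90) mm in the station's frame. The hole is 44 mm across with two 19 mm wide slots along the station's x; 58 mm of the cartridge hang in it. The cartridge's lugs pass the slots only when its x axis is parallel (within about 0.1 rad) to the station's x.
- filter: Filter cartridge, loose, 100 mm tall, 0.2 to 0.4 kg; origin at the centre of its flat underside, z up. Steel cylinder 40 mm in diameter, z 0 to 56 mm; brass lugs along its x (64 mm tip to tip, 12 wide, z 44 to 50); white flange 68 mm in diameter, z 58 to 66, resting on the deck; blue grip bar on top. Starts locked, +x along the station's -y; it turns only when the lock is back.
- filter_grip (a point): Centre of the blue grip bar, on the cartridge's axis 85 mm above its underside (27 mm above the deck when seated). The bar is 60 mm long along the cartridge's x, 16 mm thick along its y, and reaches from 66 to 100 mm above the underside.
- pointer (a point): Tip of the cartridge's blue pointer tab (12 mm wide, 6 mm thick), 50 mm from its axis at its +x, 63 mm above its underside. Locked: it points along the station's -y. After about a quarter turn anticlockwise seen from above a firm stop is met with it at the green mark (station's +x): unlocked, the cartridge lifts straight up; 60 mm of rise clears the deck.
- lock (a joint): Travel of the red lock slide, m: 0 = forward (its tongue blocks the pointer tab), 0.050 = all the way back at its end stop. It grows as the lock moves along the station's -y, away from the cartridge; it stays where left, with a friction of about 2 N.
- lock_grip (a point): Point in the red upright grip of the lock slide, 25 mm above the deck, on the grip's centre line. The grip is 24 mm along the station's x, 22 mm along its y, and reaches from 1 to 37 mm above the deck; a flat tongue, 16 mm wide and top at 10 mm above the deck, runs from it 51 mm towards the station's +y.
- tray: Open aluminium tray 150 (x) x 130 (y) x 25 (z) mm outside, walls 4 mm, floor about 4 mm thick, loose, 0.9 kg; origin at the centre of its underside. To the left or to the right of the station.
- tray_in (a point): Centre of the upper face of the tray's floor.
- amber: Amber bottle with white cap, diameter 86 mm, 190 mm tall, loose bystander; origin at the centre of its underside. Stands on the other side of the station from the tray.
- beaker: Glass beaker, diameter 68 mm, 85 mm tall, loose bystander; origin at the centre of its underside.
- jar: White jar with blue cap, diameter 66 mm, 100 mm tall, loose bystander; origin at the centre of its underside.
Things that resemble listed ones, but are neither listed nor needed, are in the scene too. What is shaped like the filter but pink or turquoise is not meant. Of the things like the tray, leave any that is orange; of the rest the smaller one is meant.

How it is judged:
On the way, in this order (a step that is already met when the one before it is completed fails the run):
1. the lock is slid all the way back (at least 44 of its 50 mm) while the cartridge is still seated and locked (value of joint lock above 0.044 m and angle between the x axis of filter and the x axis of station, either way round above 1.2 rad and z of filter in the frame of station below 0.045 m), for 0.05 s.
2. the cartridge is turned to its open position (within 0.2 rad) while still seated (angle between the x axis of filter and the x axis of station, either way round below 0.2 rad and z of filter in the frame of station below 0.045 m), for 0.05 s.
3. the cartridge is lifted clear of the port (z of filter in the frame of station above 0.093 m), for 0.05 s.
At the end, for the whole second after the job is handed in: The lock is back (at least 44 mm), and the cartridge stands upright (tilt under 0.1 rad), released and at rest, with its underside on the tray's floor (within 5 mm) inside the tray's walls (value of joint lock above 0.044 m and x of filter in the frame of tray between -0.056 and 0.056 m and y of filter in the frame of tray between -0.046 and 0.046 m and distance between filter and tray below 0.075 m and z of filter in the frame of tray_in below 0.005 m and angle between filter's own z axis and vertical below 0.1 rad and linear speed of filter below 0.02 m/s); the robot touches nothing.
It fails at once if the cartridge is dropped: out of the fingers over the tray with its underside more than 15 mm above the tray's floor (horizontal distance between filter and tray below 0.09 m and z of filter in the frame of tray_in above 0.015 m and contact force between filter and the fingers below 0.05 N).
It fails at once if the cartridge strikes or is pressed on the tray with more than 60 N (contact force between filter and tray above 60 N).
It fails at once if the tray is shifted more than 30 mm (distance of tray from where it was at the start of the episode above 0.03 m).
It fails at once if a bystander is shifted more than 30 mm or knocked over (distance of any of amber, beaker, jar from where it was at the start of the episode above 0.03 m or angle between any of amber, beaker, jar's own z axis and vertical above 0.5 rad).
It also fails if it takes over 54 s, if anything falls off the work surface, if the arm or the gripper's body presses on something with over 40 N, if the wrist force passes 120 N, or if a joint passes its speed limit or range.

## Working session

There is one attempt and no reset: what is moved stays moved. The work goes in short steps, Python scripts to look and compute and a tool call to move; the robot and the scene stay as the last step left them, time stands still between calls to the robot, and variables do not carry over. Pictures are saved under pics/ and viewed, at most 11 in all, crops included, and the job is handed in when it is done.

Besides the shell and the picture viewer there is one more tool, called after "Request:" as a command line: name --pt "numbers of a row" for each row, then --argument value for the rest. jog_arm: Moves the arm, as the interface text tells. Its arguments: {"type":"object","properties":{"steps":{"type":"array","items":{"type":"array","items":{"type":"number"}}},"claw":{"type":"number"},"force":{"type":"number"}},"required":["steps"]}

```bash
mkdir -p pics; python3 - <<'E'
from plant import *
import cv2
for n in("top","side"):
    cv2.imwrite(f"pics/{n}0.png",capture(n)[...,::-1]); print(calibration(n))
s=get_state();print(s,grip_point_offset)
E
```

```text
{'fx': 443.420335063168, 'fy': 443.420335063168, 'cx': 256.8084089705769, 'cy': 196.85404690640985, 'dist_coeffs': array([-0.17311972,  0.        ,  0.        ,  0.        ,  0.        ]), 'xyz': array([ 0.17807905, -0.0943601 ,  1.57978937]), 'rotation': array([ 0.72890712, -0.67560622,  0.07644088, -0.08004649])}
{'fx': 408.02181319103994, 'fy': 408.02181319103994, 'cx': 262.92381084953166, 'cy': 194.12737463557994, 'dist_coeffs': array([-0.06448907,  0.        ,  0.        ,  0.        ,  0.        ]), 'xyz': array([0.03016492, 0.74262424, 0.66896761]), 'rotation': array([-0.21612678,  0.84131446, -0.47934847,  0.12531657])}
{'time': 0.1, 'joint_positions': array([-1.35978216e+00,  1.16444657e-01,  1.44215296e+00, -1.36080920e-05,
        1.58398316e+00, -3.77795848e-02]), 'joint_vel': array([ 8.47689618e-04, -7.43529134e-04, -6.32827999e-04, -1.02919132e-03,
       -1.28675070e-04, -9.12562774e-05]), 'joint_efforts': array([ 2.64252114e-03, -7.22891879e+01, -6.23867726e+01,  7.81078055e-02,
        2.27111840e-02, -6.28390899e-05]), 'ee_pos': array([ 0.16617552, -0.65405869,  0.21800278]), 'tool_rot': array([ 9.92272571e-01,  1.24076191e-01, -4.95187997e-05, -4.91621078e-04]), 'contact_force': array([ 0.83062675,  0.76155843, -0.69267064]), 'ft_torque': array([-0.01251847, -0.01104855, -0.01870847]), 'grasp_force': 0.0, 'width': 0.09277661005096237} 0.0188
```

View pics/top0.png

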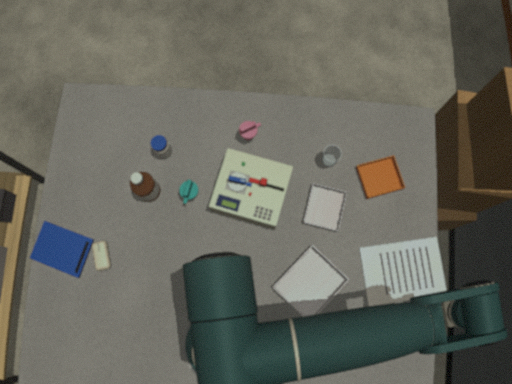

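View pics/side0.png

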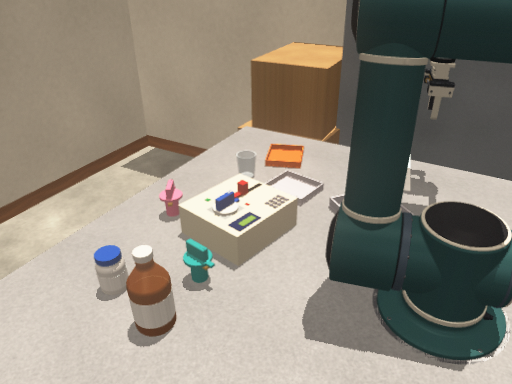

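Top view: station at about (250,188), with its grip at (238,182) and red lock at (263,182). Candidate trays are at (323,207) and (310,285, larger). The amber bottle is at (143,185), the jar at (160,147) and the beaker at (331,156). I'll zoom in next.

```bash
cat > h.py <<'E'
import numpy as np,cv2
from plant import *
from scipy.spatial.transform import Rotation as R
def cam(n):
    c=calibration(n);K=np.array([[c['fx'],0,c['cx']],[0,c['fy'],c['cy']],[0,0,1]]);q=c['rotation']
    return K,c['dist_coeffs'],np.array(c['xyz']),(R.from_quat(q) if np.size(q)==4 else R.from_matrix(q)).as_matrix()
def pix2w(n,uv,z):
    K,d,o,M=cam(n);p=cv2.undistortPoints(np.array(uv,float).reshape(-1,1,2),K,d)[:,0]
    r=np.c_[p,np.ones(len(p))]@M.T
    return o+r*((z-o[2])/r[:,2])[:,None]
def w2pix(n,P):
    K,d,o,M=cam(n);rv=cv2.Rodrigues(M.T)[0]
    return cv2.projectPoints(np.array(P,float).reshape(-1,1,3),rv,-M.T@o,K,d)[0][:,0]
E
python3 - <<'E'
import cv2
i=cv2.imread('pics/top0.png');cv2.imwrite('pics/topc.png',cv2.resize(i[120:260,200:360],None,fx=5,fy=4.28*5/4.28,interpolation=cv2.INTER_CUBIC)[:600])
j=cv2.imread('pics/side0.png');cv2.imwrite('pics/sidec.png',cv2.resize(j[140:260,170:330],None,fx=5,fy=5,interpolation=cv2.INTER_CUBIC))
E
```

```text
(no output)
```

View pics/topc.png

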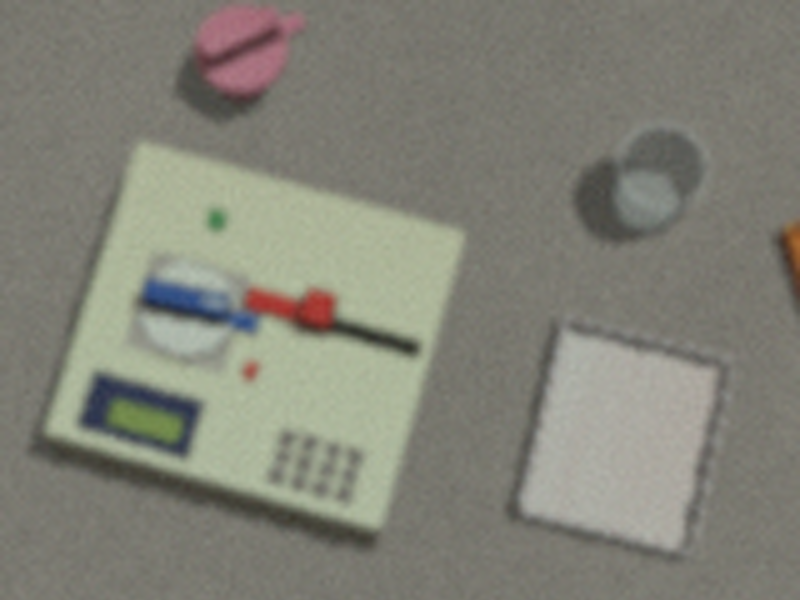

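View pics/sidec.png

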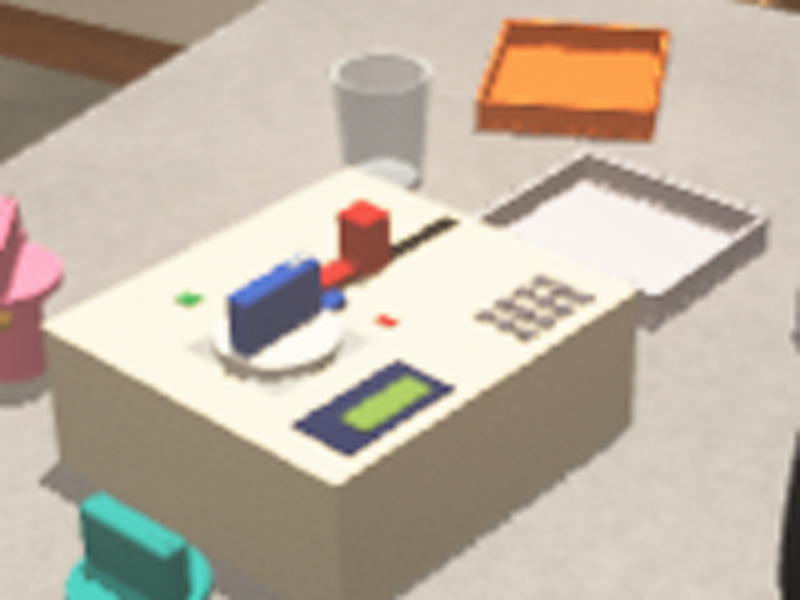

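```bash
cat > fit.py <<'E'
from h import *
from scipy.optimize import least_squares
tp=lambda a:(np.array(a)+.5)/5-.5+[200,120]
sp=lambda a:(np.array(a)+.5)/5-.5+[170,140]
def fit(L,T,S,x0):
    def P(x):
        c,s=np.cos(x[2]),np.sin(x[2]);return np.c_[L[:,:2]@np.array([[c,s],[-s,c]])+x[:2],L[:,2]]
    f=lambda x:np.r_[(w2pix('top',P(x))-T).ravel()]if S is None else np.r_[(w2pix('top',P(x))-T).ravel(),(w2pix('side',P(x))-S).ravel()]
    r=least_squares(f,x0,loss='soft_l1');print(r.x.round(4),f(r.x).round(1));return r.x
box=lambda a,b,z:np.array([[a,b,z],[a,-b,z],[-a,-b,z],[-a,b,z]])
T=tp([(140,143),(466,233),(377,538),(43,435)]);S=sp([(47,325),(350,168),(637,290),(340,487)])
print(pix2w('top',T,.09).round(3).tolist(),pix2w('side',S,.09).round(3).tolist())
st=fit(box(.11,.12,.09),T,S,[.2,-.1,0])
TT=tp([(560,322),(727,360),(687,553),(515,517)]);print(pix2w('top',TT,.025).round(3).tolist())
tr=fit(box(.075,.065,.025),TT,None,[.15,-.35,0])
c,s=np.cos(st[2]),np.sin(st[2])
M=lambda x,y:st[:2]+[c*x-s*y,s*x+c*y]
print('port',M(0,.05))
# red grip top centre, bar
print('lock top',pix2w('top',tp([(318,308)]),.127),'side',pix2w('side',sp([(364,217)]),.127))
for n,a in(('top',tp([(145,290),(230,308)])),('side',sp([(231,297),(318,264)]))):print('bar top',pix2w(n,a,.132).round(3).tolist())
for n,p in(('amber',(137,178)),('jar',(159,140)),('beaker',(332,155))):print(n,pix2w('top',[p],dict(amber=.19,jar=.1,beaker=.085)[n]).round(3))
print('pink',pix2w('top',[(249,130)],.08),'turq',pix2w('top',[(188,189)],.1))
E
python3 fit.py
```

```text
[[0.682, 0.043, 0.09], [0.633, -0.191, 0.09], [0.413, -0.143, 0.09], [0.467, 0.09, 0.09]] [[0.677, 0.043, 0.09], [0.629, -0.189, 0.09], [0.414, -0.142, 0.09], [0.462, 0.09, 0.09]]
[ 0.547  -0.0506 -0.2108] [-0.4  0.5 -0.2  1.   0.5 -0.4 -0.   0.6 -1.1 -0.1  0.2 -0.3  0.5 -0.5
 -0.9 -0.4]
[[0.591, -0.268, 0.025], [0.572, -0.391, 0.025], [0.428, -0.367, 0.025], [0.445, -0.243, 0.025]]
[ 0.5091 -0.317  -0.1587] [-0.8 -0.7  0.6 -0.2  0.6  1.1 -0.5 -0. ]
port [ 0.55741768 -0.00167154]
lock top [[ 0.56095825 -0.09188018  0.127     ]] side [[ 0.55354812 -0.08392905  0.127     ]]
bar top [[0.563, 0.026, 0.132], [0.555, -0.033, 0.132]]
bar top [[0.564, 0.027, 0.132], [0.543, -0.022, 0.132]]
amber [[0.524 0.322 0.19 ]]
jar [[0.692 0.289 0.1  ]]
beaker [[ 0.687 -0.329  0.085]]
pink [[ 0.75985094 -0.02705958  0.08      ]] turq [[0.52080823 0.16461107 0.1       ]]
```

```bash
cat >> h.py <<'E'
ST=np.array([.547,-.0506]);SY=-.2108;PORT=np.array([.5574,-.0017]);TRAY=np.array([.509,-.317]);TY=-.1587
def stf(p,o=ST,y=SY):
    d=np.asarray(p)[...,:2]-o;c,s=np.cos(y),np.sin(y);return np.stack([c*d[...,0]+s*d[...,1],-s*d[...,0]+c*d[...,1]],-1)
def s2w(x,y,o=ST,a=SY):
    c,s=np.cos(a),np.sin(a);return o+[c*x-s*y,s*x+c*y]
def go(p,z):
    s=get_state();M=R.from_quat(s['tool_rot']).as_matrix();d=M.T@(np.r_[p,z]-s['ee_pos'])
    print('t',s['time'],'pos',s['ee_pos'].round(4),'yaw',np.arctan2(M[1,0],M[0,0]).round(4),'need tool d mm',(d*1000).round(1),'j',s['joint_positions'].round(2),'F',s['contact_force'].round(1),'w',s['width'],s['grasp_force'])
E
python3 - <<'E'
import os
from h import *
tp=lambda a:(np.array(a)+.5)/5-.5+[200,120]
sp=lambda a:(np.array(a)+.5)/5-.5+[170,140]
f=lambda n,p,z:print(n,(stf(pix2w(n,p,z))*1000).round(1).tolist())
f('top',tp([(415,348),(340,326)]),.09)
f('side',sp([(455,222),(392,257)]),.09)
f('top',tp([(318,305)]),.127);f('side',sp([(364,215)]),.127)
f('top',tp([(216,220),(250,371)]),.09)
f('side',sp([(188,299),(387,321)]),.09)
f('top',tp([(248,323)]),.095);f('side',sp([(335,299)]),.095)
f('top',tp([(248,300)]),.1)
E
```

```text
top [[23.4, -107.7], [23.7, -53.6]]
side [[15.8, -109.1], [16.0, -55.4]]
top [[24.3, -36.9]]
side [[14.9, -32.9]]
top [[72.8, 51.1], [-24.6, -2.9]]
side [[69.6, 50.8], [-28.4, -3.5]]
top [[6.5, 7.8]]
side [[2.7, 4.1]]
top [[21.0, 12.0]]
```

Request:
jog_arm --pt "0 0 0 -7.1" --pt "0 0 0 -7.1" --pt "0 0 0 -7.1" --pt "0 0 0 -7.1" --pt "0 0 0 -7.1" --claw 0.06 --force 15

```text
time: 0.52
ee_pos: [0.1662, -0.6541, 0.2182]
tool_rot: [0.906, 0.423, 0.0, -0.0]
contact_force: [-0.5, 0.1, 0.2]
width: 0.0644
grasp_force: 0.0
```

Request:
jog_arm --pt "0 0 0 -7.1" --pt "0 0 0 -7.1" --pt "0 0 0 -7.1" --pt "0 0 0 -6.96" --pt "0 0 0 0"

```text
time: 0.93
ee_pos: [0.1662, -0.6541, 0.2182]
tool_rot: [0.775, 0.632, 0.0, -0.0]
contact_force: [-0.0, 0.4, -0.5]
width: 0.0601
grasp_force: 0.0
```

```bash
python3 - <<'E'
from h import *
go(s2w(.0195,-.035),.098)
E
```

```text
t 0.9333 pos [ 0.1662 -0.6541  0.2182] yaw 1.3679 need tool d mm [632.6 270.7 120.5] j [-1.36  0.12  1.44 -0.    1.58 -1.16] F [-0.   0.4 -0.5] w 0.060050634617124586 0.0
```

Request:
jog_arm --pt "0.0316 0.0135 0 0" --pt "0.0316 0.0135 0 0" --pt "0.0316 0.0135 0 0" --pt "0.0316 0.0135 0 0" --pt "0.0316 0.0135 0 0"

```text
time: 1.35
ee_pos: [0.2656, -0.5122, 0.2184]
tool_rot: [0.779, 0.627, 0.0, -0.0]
contact_force: [-0.1, -0.5, 0.8]
width: 0.0602
grasp_force: 0.0
```

Request:
jog_arm --pt "0.0316 0.0135 0 0" --pt "0.0316 0.0135 0 0" --pt "0.0316 0.0135 0 0" --pt "0.0316 0.0135 0 0" --pt "0.0316 0.0135 0 0"

```text
time: 1.77
ee_pos: [0.3644, -0.3716, 0.2186]
tool_rot: [0.779, 0.627, 0.0, 0.0]
contact_force: [0.4, -0.6, 1.0]
width: 0.0603
grasp_force: 0.0
```

Request:
jog_arm --pt "0.0316 0.0135 0 0" --pt "0.0316 0.0135 0 0" --pt "0.0316 0.0135 0 0" --pt "0.0316 0.0135 0 0" --pt "0.0316 0.0135 0 0"

```text
time: 2.18
ee_pos: [0.4633, -0.231, 0.2187]
tool_rot: [0.779, 0.627, 0.0, 0.0]
contact_force: [0.7, -0.5, 0.1]
width: 0.0604
grasp_force: 0.0
```

Request:
jog_arm --pt "0.0316 0.0135 0 0" --pt "0.0316 0.0135 0 0" --pt "0.0316 0.0135 0 0" --pt "0.0316 0.0135 0 0" --pt "0 0 0 0.4"

```text
time: 2.6
ee_pos: [0.5438, -0.1161, 0.2182]
tool_rot: [0.78, 0.626, 0.0, -0.001]
contact_force: [-0.0, -0.4, 0.2]
width: 0.0601
grasp_force: 0.0
```

```bash
python3 - <<'E'
from h import *
go(s2w(.0195,-.035),.098)
i=capture('side')[...,::-1]
cv2.imwrite('pics/s1.png',cv2.resize(i[100:260,150:350],None,fx=4,fy=3.75))
E
```

```text
t 2.6 pos [ 0.5438 -0.1161  0.2182] yaw 1.3533 need tool d mm [ 29.7   8.8 120.2] j [-0.26 -0.14  1.7   0.    1.59 -0.04] F [-0.  -0.4  0.2] w 0.060064559958183224 0.0
```

View pics/s1.png

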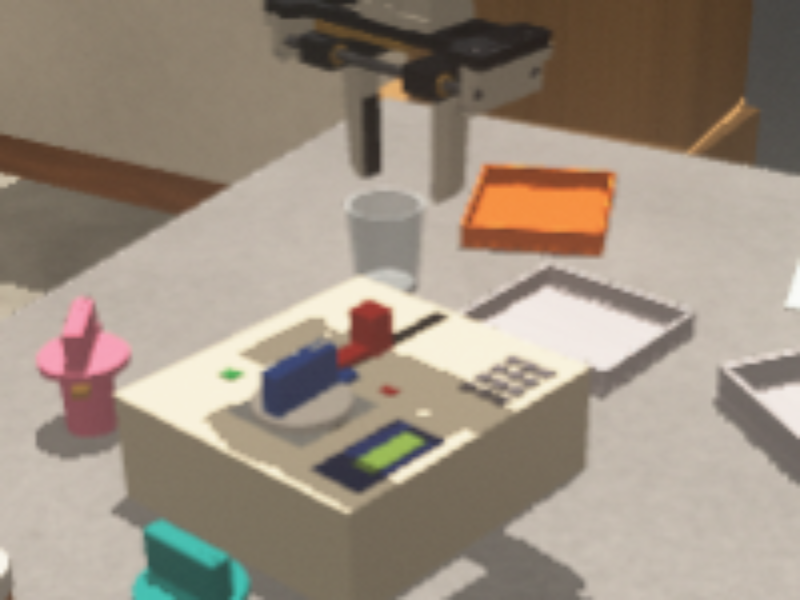

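```bash
python3 - <<'E'
from h import *
print(w2pix('side',[[.5438,-.1161,.2182]]),'seen',[150+(406)/4,100+185/3.75])
E
```

```text
[[250.80329515 148.89738068]] seen [251.5, 149.33333333333334]
```

Request:
jog_arm --pt "0.0148 0.0044 0.02 -0.4" --pt "0.0149 0.0044 0.02 0" --pt "0 0 0.02 0" --pt "0 0 0 0" --pt "0 0 0 0"

```text
time: 3.07
ee_pos: [0.556, -0.0935, 0.1582]
tool_rot: [0.778, 0.628, -0.001, -0.001]
contact_force: [-0.9, -0.2, 0.7]
width: 0.0598
grasp_force: 0.0
```

```bash
python3 - <<'E'
from h import *
go(s2w(.0195,-.035),.098)
i=capture('side')[...,::-1]; s=get_state()['ee_pos']
P=w2pix('side',[s,[*s2w(.0195,-.035),.127]]);print(P, (P-[200,120])*6)
cv2.imwrite('pics/s2.png',cv2.resize(i[120:220,200:320],None,fx=6,fy=6))
E
```

```text
t 3.0667 pos [ 0.556  -0.0935  0.1582] yaw 1.3591 need tool d mm [ 5.1  1.9 60.2] j [-0.21 -0.1   1.76 -0.    1.49 -0.  ] F [-0.9 -0.2  0.7] w 0.05979383578441549 0.0
[[243.00832079 170.74658998]
 [241.73077331 181.79056073]] [[258.04992475 304.4795399 ]
 [250.38463983 370.74336441]]
```

View pics/s2.png

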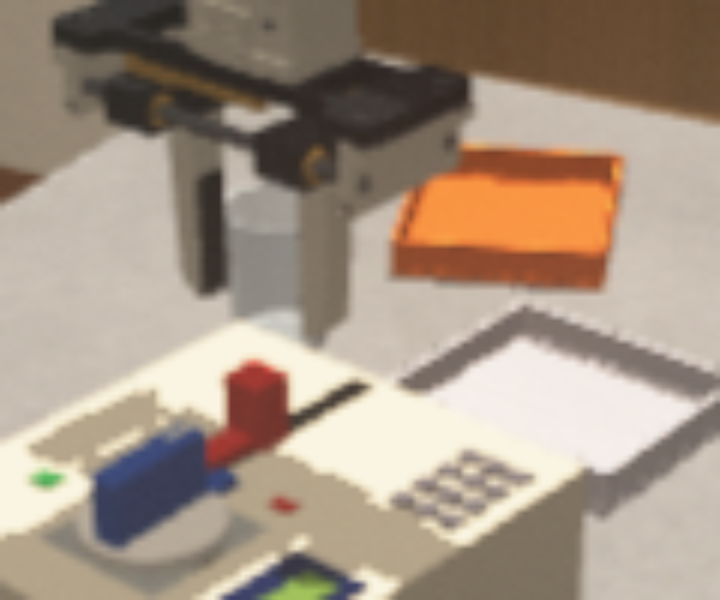

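The fingers are lined up with the red grip: its top is seen at (257,377) and predicted at (250,371), and the tips show the same bias. Next I descend and close.

Request:
jog_arm --pt "0.005 0.002 0 0" --pt "0 0 0.02 0" --pt "0 0 0.02 0" --pt "0 0 0.02 0" --pt "0 0 0 0"

```text
time: 3.53
ee_pos: [0.5586, -0.0885, 0.0962]
tool_rot: [0.777, 0.629, -0.001, -0.001]
contact_force: [-0.1, 0.1, -0.8]
width: 0.06
grasp_force: 0.0
```

Request:
jog_arm --pt "0 0 0 0" --pt "0 0 0 0" --pt "0 0 0 0" --pt "0 0 0 0" --pt "0 0 0 0" --claw 0.015 --force 10

```text
time: 3.95
ee_pos: [0.56, -0.0886, 0.0997]
tool_rot: [0.777, 0.629, 0.0, 0.001]
contact_force: [0.0, 0.6, 0.3]
width: 0.0315
grasp_force: 0.0
```

Request:
jog_arm --pt "0 0 0 0" --pt "0 0 0 0" --pt "0 0 0 0"

```text
time: 4.2
ee_pos: [0.5608, -0.0888, 0.0994]
tool_rot: [0.777, 0.629, 0.001, 0.001]
contact_force: [8.8, -1.5, -2.2]
width: 0.024
grasp_force: 10.0
```

Request:
jog_arm --pt "-0.005 0.001 0 0" --pt "-0.011 0.001 0 0" --pt "-0.011 0 0 0" --pt "-0.011 0 0 0" --pt "-0.01 0 0 0"

```text
time: 4.62
ee_pos: [0.5509, -0.1361, 0.0993]
tool_rot: [0.777, 0.629, -0.0, -0.001]
contact_force: [-4.6, 12.6, 0.9]
width: 0.0242
grasp_force: 10.0
```

Request:
jog_arm --pt "-0.003 0 0 0" --pt "-0.001 0 0 0" --pt "0 0 0 0" --pt "0 0 0 0"

```text
time: 4.95
ee_pos: [0.5503, -0.1391, 0.0988]
tool_rot: [0.777, 0.629, 0.0, -0.001]
contact_force: [-4.6, 8.8, 4.6]
width: 0.0235
grasp_force: 10.0
```

Request:
jog_arm --pt "0.001 0 0 0" --pt "0 0 0 0" --pt "0 0 0 0" --pt "0 0 0 0" --pt "0 0 0 0" --claw 0.06

```text
time: 5.37
ee_pos: [0.551, -0.1389, 0.0986]
tool_rot: [0.777, 0.629, -0.0, 0.0]
contact_force: [-0.0, -0.7, -0.3]
width: 0.0527
grasp_force: 0.0
```

Request:
jog_arm --pt "0 0 -0.02 0" --pt "0 0 -0.02 0" --pt "0 0 -0.02 0" --pt "0 0 0 0" --pt "0 0 0 0"

```text
time: 5.78
ee_pos: [0.5515, -0.139, 0.1596]
tool_rot: [0.777, 0.629, 0.001, 0.001]
contact_force: [0.2, -0.2, -1.1]
width: 0.0603
grasp_force: 0.0
```

```bash
python3 - <<'E'
from h import *
go(s2w(0,.05),.103)
i=capture('side')[...,::-1]
L=w2pix('side',[[*s2w(.021,-.085),.127],[*s2w(0,.05),.132]]);print((L-[200,120])*6)
cv2.imwrite('pics/s3.png',cv2.resize(i[120:220,200:320],None,fx=6,fy=6))
E
```

```text
t 5.7833 pos [ 0.5515 -0.139   0.1596] yaw 1.3616 need tool d mm [135.6 -22.8  56.5] j [-0.29 -0.1   1.75 -0.    1.48 -0.08] F [ 0.2 -0.2 -1.1] w 0.060288747482045574 0.0
[[321.12711583 330.92296908]
 [146.75770599 447.18222729]]
```

View pics/s3.png

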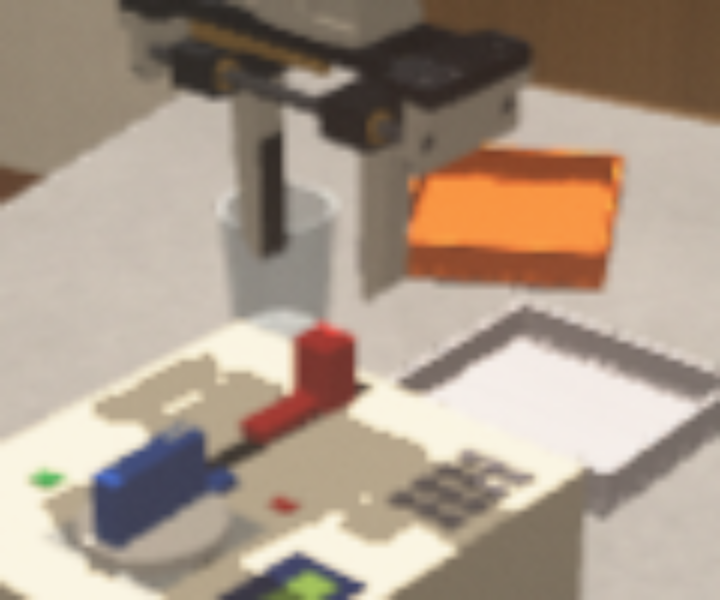

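The lock is all the way back, with its grip at (325,338). The bar is where predicted, so I move over it, descend and grip.

Request:
jog_arm --pt "0.034 -0.006 0 0" --pt "0.034 -0.006 0 0" --pt "0.034 -0.006 0 0" --pt "0.034 -0.005 0 0" --pt "0 0 0 0"

```text
time: 6.25
ee_pos: [0.5563, 0.0034, 0.1573]
tool_rot: [0.776, 0.631, -0.0, -0.001]
contact_force: [-0.3, -1.1, -1.0]
width: 0.0602
grasp_force: 0.0
```

Request:
jog_arm --pt "0 0 0.019 0" --pt "0 0 0.019 0" --pt "0 0 0.019 0" --pt "0 0 0 0" --pt "0 0 0 0"

```text
time: 6.67
ee_pos: [0.5562, -0.0012, 0.1001]
tool_rot: [0.777, 0.629, -0.001, -0.001]
contact_force: [0.3, -0.1, -0.1]
width: 0.0602
grasp_force: 0.0
```

Request:
jog_arm --pt "0 0 0 0" --pt "0 0 0 0" --pt "0 0 0 0" --pt "0 0 0 0" --pt "0 0 0 0" --claw 0.0 --force 10

```text
time: 7.08
ee_pos: [0.5567, -0.0011, 0.1016]
tool_rot: [0.777, 0.629, -0.0, 0.0]
contact_force: [0.1, 0.4, 0.5]
width: 0.0313
grasp_force: 0.0
```

Request:
jog_arm --pt "0 0 0 0" --pt "0 0 0 0" --pt "0 0 0 0" --pt "0 0 0 0" --pt "0 0 0 0"

```text
time: 7.5
ee_pos: [0.5568, -0.001, 0.1017]
tool_rot: [0.777, 0.629, 0.0, 0.0]
contact_force: [2.0, -0.8, -0.3]
width: 0.0162
grasp_force: 9.8
```

```bash
python3 - <<'E'
from h import *
go(s2w(0,.05),.103)
E
```

```text
t 7.5 pos [ 0.5568 -0.001   0.1017] yaw 1.3617 need tool d mm [-0.5  0.8 -1.3] j [-0.05 -0.09  1.84 -0.    1.39  0.16] F [ 2.  -0.8 -0.3] w 0.016248625704735627 9.847393333911896
```

Request:
jog_arm --pt "0 0 0 0" --pt "0 0 0 -5" --pt "0 0 0 -5" --pt "0 0 0 -5" --pt "0 0 0 -5" --force 30

```text
time: 7.92
ee_pos: [0.5567, -0.0009, 0.1017]
tool_rot: [0.654, 0.756, 0.0, -0.0]
contact_force: [0.2, -0.9, 0.3]
width: 0.0157
grasp_force: 29.8
```

Request:
jog_arm --pt "0 0 0 -5" --pt "0 0 0 -5" --pt "0 0 0 -5" --pt "0 0 0 -5" --pt "0 0 0 -5"

```text
time: 8.33
ee_pos: [0.5567, -0.001, 0.1017]
tool_rot: [0.475, 0.88, -0.0, -0.0]
contact_force: [-0.0, 1.5, 0.8]
width: 0.0155
grasp_force: 29.8
```

Request:
jog_arm --pt "0 0 0 -5" --pt "0 0 0 -5" --pt "0 0 0 -5" --pt "0 0 0 -5" --pt "0 0 0 -5"

```text
time: 8.75
ee_pos: [0.5567, -0.001, 0.1017]
tool_rot: [0.273, 0.962, 0.0, -0.0]
contact_force: [-0.0, 0.1, 1.6]
width: 0.0156
grasp_force: 29.8
```

Request:
jog_arm --pt "0 0 0 -5" --pt "0 0 0 -4" --pt "0 0 0 -4" --pt "0 0 0 -2" --pt "0 0 0 0"

```text
time: 9.17
ee_pos: [0.5567, -0.001, 0.1017]
tool_rot: [0.147, 0.989, 0.0, -0.0]
contact_force: [-1.2, -0.7, 2.2]
width: 0.016
grasp_force: 29.7
```

```bash
python3 - <<'E'
from h import *
go(s2w(0,.05),.103);print(get_state()['ft_torque'])
E
```

```text
t 9.1667 pos [ 0.5567 -0.001   0.1017] yaw 2.8469 need tool d mm [-0.9 -0.5 -1.3] j [-0.05 -0.09  1.84  0.    1.39 -1.32] F [-1.2 -0.7  2.2] w 0.0159607995692011 29.748157560825348
[ 0.01087642 -0.14928815  0.08917303]
```

Request:
jog_arm --pt "0 0 0 -2" --pt "0 0 0 -2" --pt "0 0 0 -1" --pt "0 0 0 0" --pt "0 0 0 0"

```text
time: 9.58
ee_pos: [0.5567, -0.001, 0.1017]
tool_rot: [0.105, 0.994, 0.0, -0.0]
contact_force: [-0.6, 0.7, 1.1]
width: 0.0161
grasp_force: 29.7
```

```bash
python3 - <<'E'
from h import *
go(s2w(0,.05),.103);print(get_state()['ft_torque'])
E
```

```text
t 9.5833 pos [ 0.5567 -0.001   0.1017] yaw 2.9309 need tool d mm [-0.9 -0.6 -1.3] j [-0.05 -0.09  1.84  0.    1.39 -1.41] F [-0.6  0.7  1.1] w 0.016132253316199274 29.748944342136383
[ 0.09987218 -0.0306756   0.01915527]
```

Request:
jog_arm --pt "0 0 0 -1" --pt "0 0 0 -1" --pt "0 0 0 -1" --pt "0 0 0 0" --pt "0 0 0 0"

```text
time: 10.0
ee_pos: [0.5567, -0.0011, 0.1017]
tool_rot: [0.078, 0.997, 0.0, -0.0]
contact_force: [-0.2, 0.1, 2.4]
width: 0.0159
grasp_force: 30.0
```

```bash
python3 - <<'E'
from h import *
go(s2w(0,.05),.103);print(get_state()['ft_torque'])
i=capture('top')[...,::-1]
cv2.imwrite('pics/t4.png',cv2.resize(i[140:240,190:310],None,fx=6,fy=6))
E
```

```text
t 10.0 pos [ 0.5567 -0.0011  0.1017] yaw 2.9845 need tool d mm [-0.8 -0.5 -1.3] j [-0.05 -0.09  1.84  0.    1.39 -1.46] F [-0.2  0.1  2.4] w 0.015924702514645468 29.964779913425446
[ 0.07139502 -0.01453535 -0.25200999]
```

View pics/t4.png

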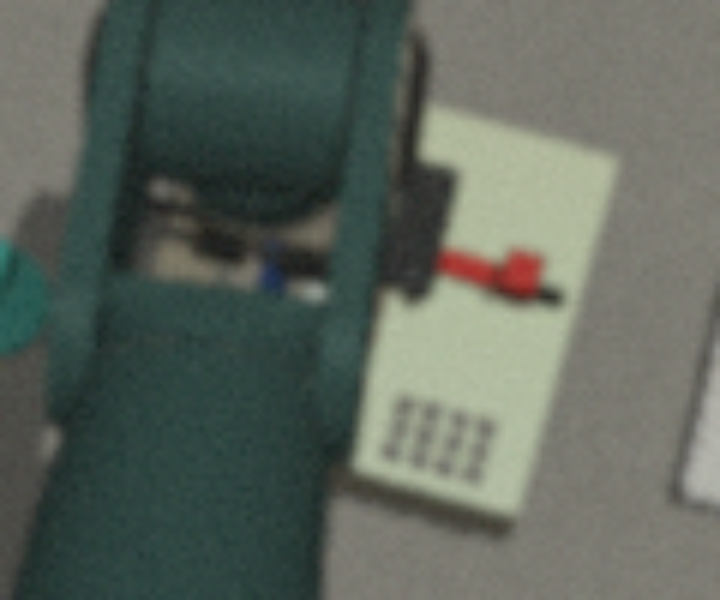

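Request:
jog_arm --pt "0 0 0 -1" --pt "0 0 0 -1" --pt "0 0 0 0" --pt "0 0 0 0" --pt "0 0 0 0"

```text
time: 10.47
ee_pos: [0.5568, -0.0011, 0.1017]
tool_rot: [0.061, 0.998, 0.0, 0.0]
contact_force: [1.7, -0.7, 2.2]
width: 0.0161
grasp_force: 30.6
```

```bash
python3 - <<'E'
from h import *
go(s2w(0,.05),.103);print(get_state()['ft_torque'])
E
```

```text
t 10.4667 pos [ 0.5568 -0.0011  0.1017] yaw 3.0194 need tool d mm [-0.7 -0.6 -1.3] j [-0.05 -0.09  1.84  0.    1.39 -1.5 ] F [ 1.7 -0.7  2.2] w 0.016075173662472072 30.59634804725647
[ 0.00873134 -0.32290609 -0.69253313]
```

The stop is met: the torque rises to -0.7 N m. I back off slightly and lift.

Request:
jog_arm --pt "0 0 0 2.5" --pt "0 0 0 0" --pt "0 0 -0.005 0" --pt "0 0 -0.01 0" --pt "0 0 0 0" --force 40

```text
time: 10.88
ee_pos: [0.5573, -0.001, 0.1186]
tool_rot: [0.082, 0.997, 0.0, 0.001]
contact_force: [0.0, 0.5, -1.4]
width: 0.0157
grasp_force: 40.0
```

```bash
python3 - <<'E'
from h import *
go(s2w(0,.05),.103);print(get_state()['ft_torque'])
E
```

```text
t 10.8833 pos [ 0.5573 -0.001   0.1186] yaw 2.9771 need tool d mm [-0.3 -0.7 15.6] j [-0.05 -0.1   1.82  0.    1.42 -1.45] F [ 0.   0.5 -1.4] w 0.015707961880182687 39.99926447868347
[ 0.10247568 -0.13906259  0.01163578]
```

Request:
jog_arm --pt "0 0 -0.012 0" --pt "0 0 -0.015 0" --pt "0 0 -0.015 0" --pt "0 0 -0.015 0" --pt "0 0 0 0"

```text
time: 11.3
ee_pos: [0.5577, -0.0011, 0.1774]
tool_rot: [0.082, 0.997, 0.0, 0.002]
contact_force: [0.2, 0.7, -1.8]
width: 0.016
grasp_force: 40.0
```

Request:
jog_arm --pt "0 0 -0.02 0" --pt "0 0 -0.02 0" --pt "0 0 -0.01 0" --pt "0 0 0 0" --pt "0 0 0 0"

```text
time: 11.72
ee_pos: [0.5568, -0.001, 0.2231]
tool_rot: [0.083, 0.997, 0.0, 0.0]
contact_force: [0.3, 0.7, -2.6]
width: 0.0159
grasp_force: 40.0
```

```bash
python3 - <<'E'
from h import *
go(TRAY,.12)
i=capture('side')[...,::-1]
cv2.imwrite('pics/s5.png',cv2.resize(i[100:260,150:350],None,fx=4,fy=3.75))
E
```

```text
t 11.7167 pos [ 0.5568 -0.001   0.2231] yaw 2.9762 need tool d mm [  -4.9 -319.5  103.1] j [-0.05 -0.14  1.69  0.    1.59 -1.45] F [ 0.3  0.7 -2.6] w 0.015859348526262473 39.99925374984741
```

View pics/s5.png

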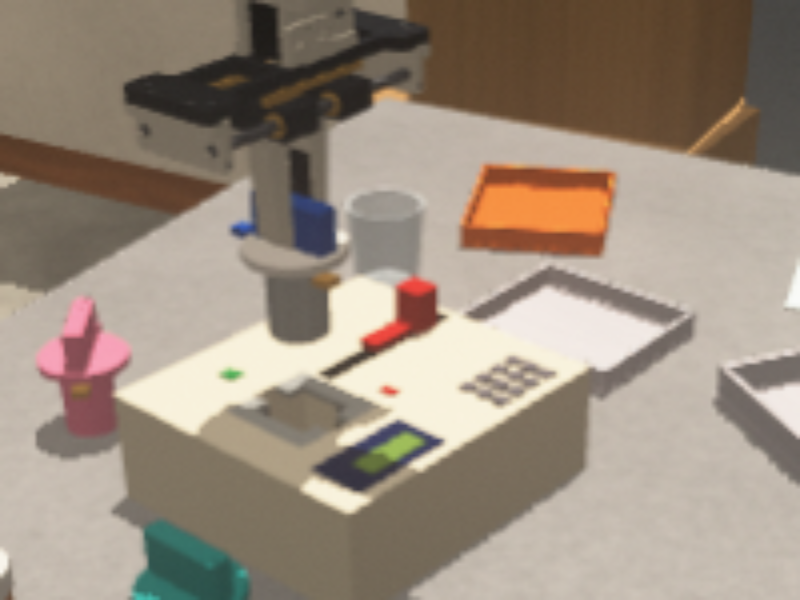

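The cartridge is out and held upright, with its underside at about (298,335) in the crop. Now to the tray.

Request:
jog_arm --pt "0 -0.015 0 0" --pt "0 -0.03 0 0" --pt "0 -0.035 0 0" --pt "0 -0.035 0 0" --pt "0 -0.035 0 0"

```text
time: 12.18
ee_pos: [0.5312, -0.1502, 0.222]
tool_rot: [0.082, 0.997, 0.0, -0.001]
contact_force: [0.2, -0.4, -2.6]
width: 0.0157
grasp_force: 40.0
```

Request:
jog_arm --pt "0 -0.035 0 0" --pt "0 -0.035 0 0" --pt "0 -0.035 0 0" --pt "0 -0.03 0 0" --pt "0 -0.02 0 0"

```text
time: 12.6
ee_pos: [0.5053, -0.3042, 0.2218]
tool_rot: [0.083, 0.997, 0.0, -0.001]
contact_force: [0.3, 0.0, -2.2]
width: 0.0157
grasp_force: 40.0
```

Request:
jog_arm --pt "-0.005 -0.01 0 0" --pt "0 -0.005 0.01 0" --pt "0 0 0.02 0" --pt "0 0 0.02 0" --pt "0 0 0.02 0"

```text
time: 13.02
ee_pos: [0.509, -0.3163, 0.1513]
tool_rot: [0.082, 0.997, 0.0, -0.0]
contact_force: [0.4, 0.7, -3.0]
width: 0.0159
grasp_force: 40.0
```

```bash
python3 - <<'E'
from h import *
go(TRAY,.0737)
i=capture('side')[...,::-1]
cv2.imwrite('pics/s6.png',cv2.resize(i[100:260,200:400],None,fx=4,fy=3.75))
E
```

```text
t 13.0167 pos [ 0.509  -0.3163  0.1513] yaw 2.9768 need tool d mm [-0.2 -0.7 77.6] j [-0.6  -0.02  1.69  0.    1.47 -2.  ] F [ 0.4  0.7 -3. ] w 0.015871972494218362 39.99913036823273
```

View pics/s6.png

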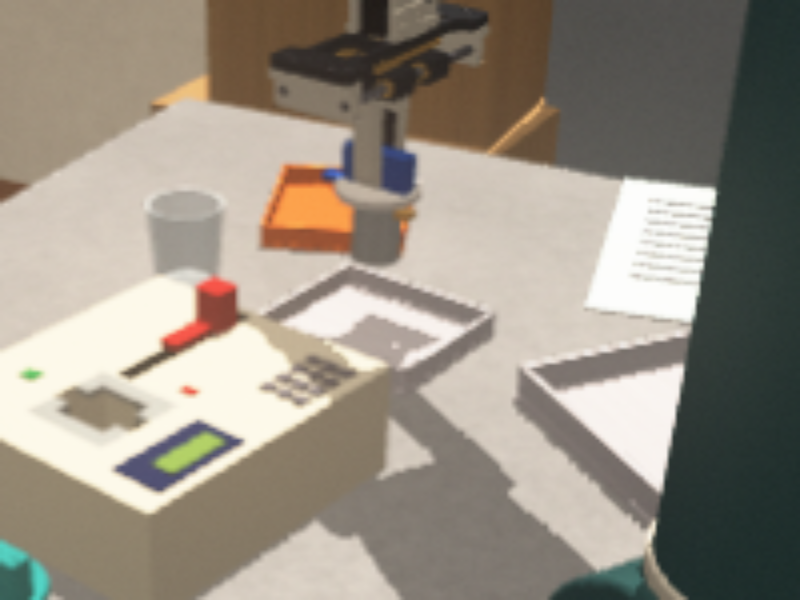

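The cartridge hangs over the tray centre: its underside is at (377,255) and the tray centre about (378,320). I lower it.

Request:
jog_arm --pt "0 0 0.02 0" --pt "0 0 0.02 0" --pt "0 0 0.015 0" --pt "0 0 0.01 0" --pt "0 0 0.004 0"

```text
time: 13.48
ee_pos: [0.5086, -0.3164, 0.0827]
tool_rot: [0.082, 0.997, 0.001, -0.001]
contact_force: [0.6, 0.4, -2.5]
width: 0.0157
grasp_force: 40.0
```

Request:
jog_arm --pt "0 0 0.001 0" --pt "0 0 0.001 0" --pt "0 0 0.001 0" --pt "0 0 0.001 0" --pt "0 0 0.001 0"

```text
time: 13.9
ee_pos: [0.5092, -0.3176, 0.0802]
tool_rot: [0.083, 0.997, -0.0, 0.0]
contact_force: [-0.3, 0.0, -3.5]
width: 0.0156
grasp_force: 40.0
```

Request:
jog_arm --pt "0 0 0.001 0" --pt "0 0 0.001 0" --pt "0 0 0 0"

```text
time: 14.15
ee_pos: [0.5089, -0.3174, 0.0775]
tool_rot: [0.083, 0.997, 0.0, -0.0]
contact_force: [0.3, -0.7, -2.9]
width: 0.016
grasp_force: 40.0
```

Request:
jog_arm --pt "0 0 0.001 0" --pt "0 0 0.001 0" --pt "0 0 0 0"

```text
time: 14.4
ee_pos: [0.5089, -0.3175, 0.0754]
tool_rot: [0.083, 0.997, 0.0, -0.0]
contact_force: [-0.5, 0.2, -2.7]
width: 0.0162
grasp_force: 40.0
```

Request:
jog_arm --pt "0 0 0.001 0" --pt "0 0 0 0" --pt "0 0 0 0"

```text
time: 14.65
ee_pos: [0.5089, -0.3175, 0.0746]
tool_rot: [0.083, 0.997, 0.0, -0.0]
contact_force: [-1.1, -0.3, -2.0]
width: 0.0158
grasp_force: 40.0
```

Request:
jog_arm --pt "0 0 0.001 0" --pt "0 0 0 0" --pt "0 0 0 0"

```text
time: 14.9
ee_pos: [0.509, -0.3175, 0.0737]
tool_rot: [0.083, 0.997, -0.0, 0.0]
contact_force: [0.4, -1.0, -1.6]
width: 0.0161
grasp_force: 40.0
```

Request:
jog_arm --pt "0 0 0.0005 0" --pt "0 0 0 0" --pt "0 0 0 0"

```text
time: 15.15
ee_pos: [0.5091, -0.3176, 0.0737]
tool_rot: [0.083, 0.997, -0.0, 0.0]
contact_force: [-1.6, 0.9, 5.7]
width: 0.0157
grasp_force: 40.0
```

Request:
jog_arm --pt "0 0 0.0005 0" --pt "0 0 0 0" --pt "0 0 0 0"

```text
time: 15.4
ee_pos: [0.5092, -0.3176, 0.0737]
tool_rot: [0.083, 0.997, -0.0, 0.0]
contact_force: [-3.1, 1.5, 10.4]
width: 0.0157
grasp_force: 40.0
```

Request:
jog_arm --pt "0 0 -0.0005 0" --pt "0 0 0 0" --pt "0 0 0 0" --force 8

```text
time: 15.65
ee_pos: [0.5092, -0.3176, 0.0736]
tool_rot: [0.083, 0.997, -0.0, 0.0]
contact_force: [-2.5, -0.2, 6.5]
width: 0.0158
grasp_force: 8.0
```

Request:
jog_arm --pt "0 0 0 0" --pt "0 0 0 0" --pt "0 0 0 0" --pt "0 0 0 0" --pt "0 0 0 0" --claw 0.05

```text
time: 16.07
ee_pos: [0.5089, -0.3174, 0.073]
tool_rot: [0.083, 0.997, 0.0, -0.0]
contact_force: [0.5, -0.5, -0.1]
width: 0.0444
grasp_force: 0.0
```

Request:
jog_arm --pt "0 0 0 0" --pt "0 0 -0.005 0" --pt "0 0 -0.02 0" --pt "0 0 -0.03 0" --pt "0 0 -0.03 0"

```text
time: 16.48
ee_pos: [0.5086, -0.3172, 0.1589]
tool_rot: [0.083, 0.997, 0.0, -0.001]
contact_force: [-0.7, -0.6, 0.8]
width: 0.0498
grasp_force: 0.0
```

Request:
jog_arm --pt "0 0 -0.03 0" --pt "0 0 -0.03 0" --pt "0 0 0 0" --pt "0 0 0 0" --pt "0 0 0 0"

```text
time: 16.9
ee_pos: [0.5088, -0.3174, 0.2177]
tool_rot: [0.083, 0.997, 0.0, -0.0]
contact_force: [0.0, 0.1, -0.6]
width: 0.0498
grasp_force: 0.0
```

```bash
python3 - <<'E'
from h import *
go(TRAY,.0737)
i=capture('side')[...,::-1]
cv2.imwrite('pics/s7.png',cv2.resize(i[100:260,200:400],None,fx=4,fy=3.75))
E
```

```text
t 16.9 pos [ 0.5088 -0.3174  0.2177] yaw 2.9761 need tool d mm [ -0.2   0.4 144. ] j [-0.6  -0.05  1.61  0.    1.58 -2.01] F [ 0.   0.1 -0.6] w 0.04981768794375657 0.0
```

View pics/s7.png

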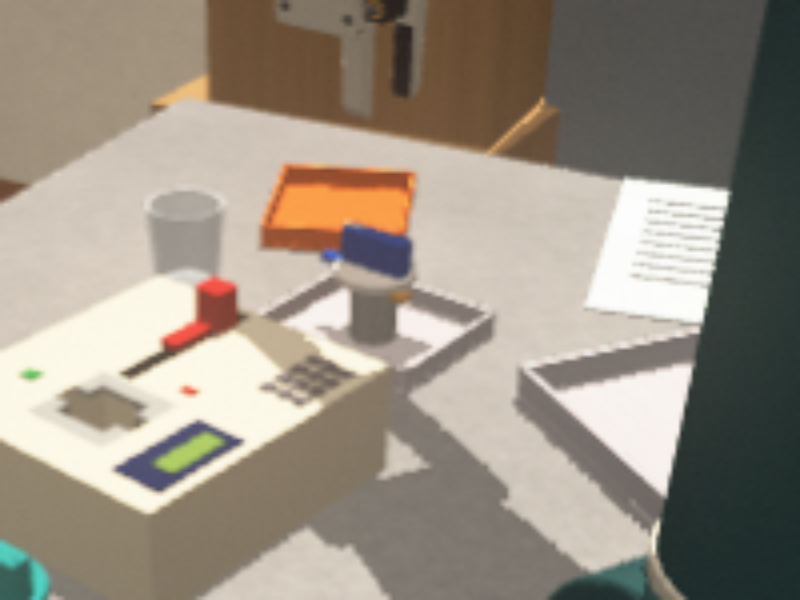

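The cartridge stands upright at the centre of the tray, base at about (373,335). The lock is back at (215,300) and the gripper is clear, so I hand in.

```bash
python3 -c "
from plant import *
print(close_job())"
```

```text
the job is handed in; nothing more can be done
None
```

I handed the job in at about 17 s of the allowed 54 s: the lock is fully back and the cartridge stands upright and released in the middle of the aluminium tray, but the hand-in returned no verdict. In the last side view the tray and beaker had not moved; the bottle and jar were outside that crop.

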